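# Jack up the front of the equipment case and hold it

## Robot

A 6-joint arm with a two-finger parallel gripper is mounted at the origin on the work surface. World frame = base frame: x ahead of the robot, y to its left, z up, the work surface at z = 0. Lengths are in mm, angles in rad, forces in N, time in s.
With the tool pointing down it reaches from about 300 to 775 mm from the base axis. Payload 14.6 kg.
Tool frame: the origin (TCP) lies on the centre line of the jaws, within the pads' length; the fingertips stand 19 mm ahead of it and the grasp point (between the pads) is the TCP (bot.tip_reach is the distance from the TCP to the fingertips, in mm); z points along the fingers, y is the line along which they close (so a half turn about z gives the same grasp; the last joint's range is limited). The gripper opens to 85 mm and grips with 20 to 120 N. Pads are 22 mm wide; open, the fingers measure 114 mm over their backs; the gripper's body (76 mm by 85 mm) begins 54 mm behind the grasp point. The pads swing forward as they close: fully open they stand 13 mm farther back than shut.
Start: joints at [1.101, 0.3, 1.521, -0, 1.321, -0.067], TCP at [215.594, 505.973, 250.281] pointing down, gripper open.
Joint ranges: [-3.03, 3.03], [-0.79, 2.21], [0.23, 2.52], [-1.04, 4.18], [0, 3.07], [-2.55, 2.55]. Speed limits (rad/s): [2.22, 2.22, 2.57, 3.14, 3.14, 3.14].

## Interface

Orientations are given as a unit quaternion [w, x, y, z].
In Python, from rig import bot gives the robot as it stands. Calls block until the motion is done:
- bot.move_to(position, orientation): joint-space move of the TCP to a pose.
- bot.servo_line(position, attitude=None, speed=150, until_force=None): straight line of the TCP; attitude=None keeps the orientation; speed is the mean speed in mm/s. With until_force (N) it stops when the force on the tool has changed by that much, and returns True; else False.
- bot.move_joints(angles): joint-space move.
- bot.move_gripper(opening, grip_force=None): finger opening in mm; grip_force is the grip in N (None keeps the last); returns when the fingers have stopped.
- bot.dwell(seconds).
- bot.ik(position, orientation): joint angles nearest the present ones, or None.
- bot.read_state(): the state.
- bot.read_camera(name): name is "scene" or "top" or "wrist"; returns a dict with "image" (400x640x3 uint8, blue, green, red), "depth" (400x640 float32, mm along the optical axis (not along the pixel's ray), 0 where there is no reading), "fovy" (degrees; the focal length in pixels is half the picture's height over the tangent of half this angle, whatever the lens; pixels are square), "cx", "cy" (the principal point, pixels), "eye" and "attitude" of the camera in the world; the wrist camera has in their place "mount" (4x4, takes a point from camera to tool coordinates, whose origin is the TCP and whose axes are the flange's). Camera axes: x right, y down, z forward; pixel columns grow to the right and rows downward; lengths in mm; the calibration is good to about 2 mm. A picture is of the moment at which its call begins: read the wrist's pose just before it.
A pose or a line that the arm cannot do raises bot.MotionError and nothing moves.
- bot.finish_job(): hands the job in; it is judged then, once.
The state is a dict: "clock": time; "joint_positions": joint angles; "qvel": joint speeds; "effort": joint torques, N m; "ee_pos": TCP position; "tool_rot": TCP orientation; "ft_force": force on the tool from outside, world axes, zero at the start; "moment": the same for the moment, N m; "grip_width": finger opening in mm; "grip_force": force on a finger pad.
Only numpy, scipy, OpenCV 4.12 (cv2) and the standard library are available. Lean on these libraries where they do the work, as an engineer would, in place of code of your own. Each camera call takes 0.05 s, during which the arm holds its last target. There are 200 camera calls.

## Task

Stand the small lever jack flat on the bench with its round saddle centred under the marked lift pad of the equipment case, handle still up. First try the lift: press the handle down until both front feet of the case are well clear of the bench, then let the handle come all the way up and the case settle. Then press the handle down to the bottom again and finish while holding it there with the fingers, the case up on the jack alone; do not push the case with the arm or shift it, and leave the other things where they are.

Things in the scene. Friction and masses are not known exactly. Their poses are not given: they have to be found in the camera images.
- jack: loose lever jack, 0.85 kg, grey. Origin: under its base plate, below the middle of its grip block; x to the saddle, z up. Base plate x -120 to +95, 90 wide, 12 high. Grip block 44 x 44, z 12 to 62, at the origin: free sides across y. Lift column, 38 diameter, at x +65, to z 60. Handle pivot x -15, z 68; the handle runs to -x and up. Starts left or right on the bench
- saddle_top (a point): centre of the top of the jack's saddle, a flat steel disc 40 mm diameter, 12 thick; at jack x +65, y 0, height 85 mm with the handle up
- handle (a joint): jack handle: 0 = fully up (a spring returns it), 0.55 rad = bottom stop; saddle rises 5 mm per 0.1 rad. At 0 it slopes 0.4 rad up from the pivot, at 0.55 0.15 rad down. Pushing the grip down takes 2 to 4 N unloaded, 6 to 12 N with the case on the saddle; it does not latch
- handle_top (a point): middle of the upper face of the rubber handle grip (55 long, 26 wide, 16 thick), 135 mm from the pivot along the handle and 8 mm above its centre line; moves with the handle, 128 mm above the bench when up, 56 mm at the bottom. At handle 0 its axes are those of the jack
- case: loose equipment case, 2.5 kg, aluminium box 200 deep (x), 300 wide (y), 100 high on four rubber feet 25 high. Origin: on the bench, 60 mm in front of the middle of the front face, which looks to the robot; x points to the back, z up. Bow handles stand 32 mm out of the face at y +-125, z 55 to 105
- lift_pad (a point): centre of the underside of the rubber lift pad, 32 diameter, 95 mm above the bench (10 above the lowered saddle), under the free end of the lift bracket: a steel bar 34 wide, z 101 to 113, standing 80 mm out of the case front, at case y -50 to +50. Marked on the bar's top, right above the pad, by a round boss 22 diameter, top z 119. Axes as the case
- foot_left (a point): middle of the sole of the case's front foot at case x 78, y +125 mm; height 0 when standing; about 13 mm when fully jacked up
- foot_right (a point): the same at case x 78, y -125 mm
- parts_tray: bystander: open blue tray 130 x 100 x 40 mm, origin centre of its underside; in the place on the other side from the jack
- spare_foot: bystander: rubber foot with stud, 24 mm diameter, 36 high, standing in front of the left end of the case; origin centre of underside
- collar: bystander: steel collar 32 mm diameter, 12 high, in front of the right end of the case; origin centre of underside
- screwdriver: bystander: screwdriver lying on the far right, along x, origin mid-length
- wrench: bystander: wrench lying on the far left, along x, origin mid-length
- small_carton: bystander: orange carton 80 x 110 x 50 mm, left of the case
- mug: bystander: white mug, 80 mm diameter, 90 high, right of the case

How it is judged:
By the outcome, as a careful person would: the job done as asked, in the order asked, and still so for the second after the job is handed in, while the arm keeps its last pose, push and grip.
It also fails if it takes over 69 s, if anything falls off the work surface, if the arm or the gripper's body presses on something with over 40 N, if the wrist force passes 120 N, or if a joint passes its speed limit or range.

## Working session

There is one attempt and no reset: what is moved stays moved. The work goes in short steps, each a Python script; the robot and the scene stay as the last script left them, time stands still between calls to the robot, and variables do not carry over. Pictures are saved under pics/ and viewed, at most 10 in all, crops included, and the job is handed in when it is done.

```bash
mkdir -p pics; cat > h.py <<'E'
import numpy as np, cv2
from rig import bot
from scipy.spatial.transform import Rotation as R
def q2R(q): return R.from_quat([q[1],q[2],q[3],q[0]]).as_matrix()
def R2q(M):
    q=R.from_matrix(M).as_quat(); return [q[3],q[0],q[1],q[2]]
def snap(name):
    s=bot.read_state(); c=bot.read_camera(name)
    f=200/np.tan(np.radians(c["fovy"])/2)
    if name=="wrist":
        T=np.eye(4);T[:3,:3]=q2R(s["tool_rot"]);T[:3,3]=s["ee_pos"];T=T@np.array(c["mount"])
    else:
        T=np.eye(4);a=np.array(c["attitude"]);T[:3,:3]=q2R(a) if a.size==4 else a;T[:3,3]=c["eye"]
    d=c["depth"];v,u=np.mgrid[:400,:640]
    P=np.stack([(u-c["cx"])/f*d,(v-c["cy"])/f*d,d],-1)@T[:3,:3].T+T[:3,3]
    P[d<=0]=np.nan
    return c,P,T,f
def down(yaw): # tool y axis (closing) at angle yaw from world y
    x=np.array([np.cos(yaw),np.sin(yaw),0]);z=np.array([0,0,-1.]);return R2q(np.stack([x,np.cross(z,x),z],1))
E
python3 - <<'E'
from h import *
s=bot.read_state();print(s["tool_rot"],s["clock"])
for n in ("top","scene"):
    c,P,T,f=snap(n);cv2.imwrite(f"pics/{n}0.png",c["image"]);np.save(f"{n}0.npy",P);print(n,T.round(2),f)
E
```

```text
[-1.61949585e-04  2.00022860e-01  9.79791047e-01 -5.77047587e-04] 0.0
top [[ 3.00000e-02 -9.90000e-01  1.60000e-01  3.77830e+02]
 [-1.00000e+00 -3.00000e-02  1.00000e-02  6.53000e+00]
 [-0.00000e+00 -1.60000e-01 -9.90000e-01  1.23314e+03]
 [ 0.00000e+00  0.00000e+00  0.00000e+00  1.00000e+00]] 410.33761881219516
scene [[-6.3000e-01  4.5000e-01 -6.3000e-01  1.4644e+03]
 [ 7.8000e-01  3.5000e-01 -5.3000e-01  7.1660e+02]
 [-2.0000e-02 -8.2000e-01 -5.7000e-01  9.1009e+02]
 [ 0.0000e+00  0.0000e+00  0.0000e+00  1.0000e+00]] 479.65297787320014
```

View pics/top0.png

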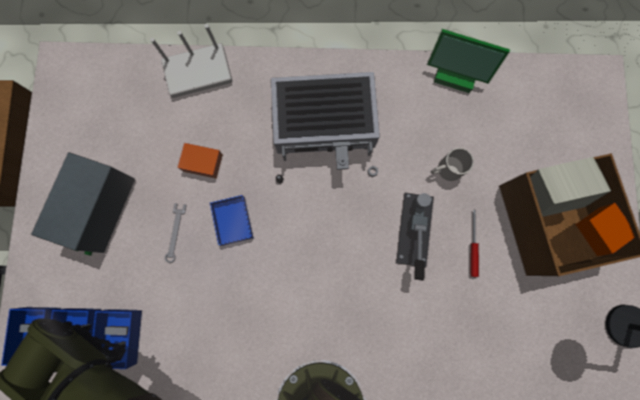

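View pics/scene0.png

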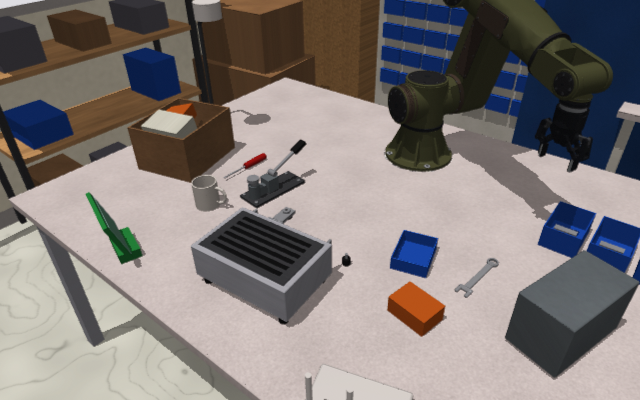

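```bash
python3 - <<'E'
from h import *
P=np.load("top0.npy")
def g(u,v):print((u,v),P[v,u].round(0))
for p in [(341,150),(341,160),(325,75),(276,143),(377,140),(425,200),(419,270),(420,222),(404,262),(373,171),(280,179),(458,158)]: g(*p)
# move above the jack for a wrist look
j=P[222,420]; 
print(np.array(bot.read_camera("wrist")["mount"]).round(2))
m=(P[...,2]>95)&(P[...,2]<160)&(P[...,0]>350)&(P[...,0]<580)&(P[...,1]<-100)&(P[...,1]>-400)
for z in [250]:
  for yaw in [np.pi,np.pi-.3,0]:
    print(bot.ik([440,-225,z],down(yaw)),bot.ik([480,-225,300],down(yaw)))
E
```

```text
(341, 150) [722. -40. 108.]
(341, 160) [690. -40. 117.]
(325, 75) [941.  11. 121.]
(276, 143) [733. 144. 121.]
(377, 140) [ 757. -143.   98.]
(425, 200) [ 588. -283.   83.]
(419, 270) [ 391. -254.  125.]
(420, 222) [ 528. -273.   59.]
(404, 262) [ 414. -236.   10.]
(373, 171) [ 690. -144.   -0.]
(280, 179) [653. 139.  21.]
(458, 158) [ 735. -404.   11.]
[[-0.0000e+00 -9.6000e-01 -2.8000e-01  7.1960e+01]
 [ 1.0000e+00 -0.0000e+00  0.0000e+00 -6.0000e-02]
 [-0.0000e+00 -2.8000e-01  9.6000e-01 -1.2312e+02]
 [ 0.0000e+00  0.0000e+00  0.0000e+00  1.0000e+00]]
[-5.46825402e-01  1.75592117e-01  1.67544510e+00 -4.44089210e-16
  1.29055544e+00 -2.11762173e+00] [-5.07432771e-01  2.20981309e-01  1.50433294e+00 -4.44089210e-16
  1.41627840e+00 -2.07822910e+00]
[-5.46825402e-01  1.75592117e-01  1.67544510e+00 -4.44089210e-16
  1.29055544e+00 -1.81762173e+00] [-5.07432771e-01  2.20981309e-01  1.50433294e+00 -4.44089210e-16
  1.41627840e+00 -1.77822910e+00]
[-5.46825402e-01  1.75592117e-01  1.67544510e+00 -4.44089210e-16
  1.29055544e+00  1.02397093e+00] [-5.07432771e-01  2.20981309e-01  1.50433294e+00 -4.44089210e-16
  1.41627840e+00  1.06336356e+00]
```

```bash
python3 - <<'E'
from h import *
bot.move_to([490,-270,290],down(np.pi-.146))
c,P,T,f=snap("wrist");cv2.imwrite("pics/w1.png",c["image"]);np.save("w1.npy",P)
bot.move_to([620,-40,290],down(np.pi))
c,P,T,f=snap("wrist");cv2.imwrite("pics/w2.png",c["image"]);np.save("w2.npy",P)
print(bot.read_state()["clock"],f)
E
```

```text
4.1833 319.4035153659707
```

View pics/w1.png

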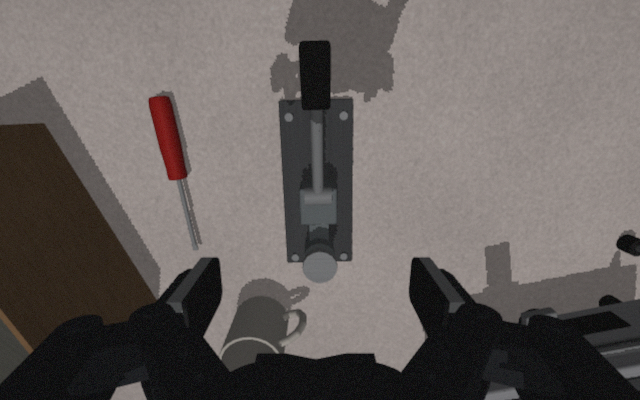

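View pics/w2.png

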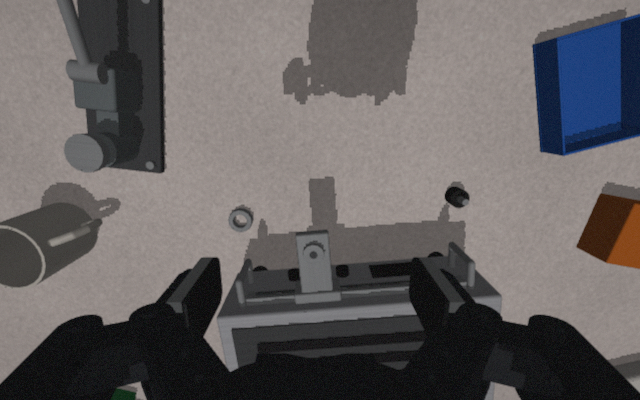

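w1 shows the jack: saddle at (320,267), rubber grip at (315,72), block at (318,208), plate corners (281,100),(353,98),(352,261),(287,263). w2 shows the bracket with its boss at (314,250), the case's front top edge from (222,318) to (498,297), and the collar at (241,219).

```bash
python3 - <<'E'
from h import *
A=np.load("w1.npy");B=np.load("w2.npy")
def cen(P,lo,hi,u0,u1,v0,v1,n):
    S=P[v0:v1,u0:u1].reshape(-1,3);m=(S[:,2]>lo)&(S[:,2]<hi);S=S[m]
    (cx,cy),(w,h),a=cv2.minAreaRect(S[:,:2].astype(np.float32));print(n,len(S),"c",round(cx,1),round(cy,1),"wh",round(w,1),round(h,1),"a",round(a,2),"mean",S.mean(0).round(1));return S
cen(A,79,92,295,345,245,290,"saddle")
cen(A,58,66,290,345,180,225,"block")
cen(A,8,16,270,360,90,275,"plate")
cen(A,105,150,295,335,35,115,"grip")
cen(B,115.5,123,290,340,235,268,"boss")
cen(B,105,115.3,290,340,225,300,"bar")
cen(B,8,16,225,260,205,235,"collar")
cen(B,120,130,225,495,290,360,"casetop")
for p in [(240,317),(280,314),(380,306),(410,304)]:
  col=B[280:340,p[0]]; k=np.argmax(col[:,2]>121); print(col[k].round(1))
for p in [(301,233),(326,231)]:print(B[p[1]+2,p[0]+1].round(1))
print([ (v,B[v,314].round(0)) for v in range(226,270,4)])
E
```

```text
saddle 905 c 590.2 -278.9 wh 39.1 39.0 a 51.25 mean [ 589.2 -278.6   84.7]
block 921 c 525.6 -271.1 wh 43.8 43.4 a 83.03 mean [ 530.6 -271.2   61.6]
plate 7467 c 513.5 -269.4 wh 90.3 214.2 a 83.08 mean [ 496.3 -267.4   11.8]
grip 2163 c 394.1 -255.2 wh 25.7 58.2 a 83.02 mean [ 392.6 -254.9  126.2]
boss 343 c 687.6 -43.2 wh 20.7 20.7 a 71.38 mean [687.2 -43.1 118.7]
bar 1825 c 706.0 -46.6 wh 76.2 55.0 a 7.16 mean [704.7 -42.  112.5]
collar 296 c 689.9 -141.6 wh 30.6 30.1 a 59.71 mean [ 689.4 -141.3   11.5]
casetop 9844 c 777.8 2.6 wh 68.6 290.6 a 4.83 mean [773.1 -25.4 126.3]
[ 755.3 -120.8  123. ]
[751.4 -78.6 121.6]
[742.1  26.5 121.5]
[621.8   1.9 284.1]
[669.4 -54.6 111.7]
[667.2 -29.3 111.9]
[(226, array([701., -43.,   0.])), (230, array([708., -43.,  -2.])), (234, array([668., -42., 113.])), (238, array([672., -42., 113.])), (242, array([677., -42., 113.])), (246, array([678., -42., 119.])), (250, array([683., -42., 117.])), (254, array([687., -42., 118.])), (258, array([691., -42., 119.])), (262, array([697., -42., 118.])), (266, array([703., -43., 114.]))]
```

```bash
cat >> h.py <<'E'
JY=-0.121; CY=0.086; J0=np.array([525.8,-271.0]); PAD=np.array([687.5,-43.2])
def ux(y): return np.array([np.cos(y),np.sin(y)])
E
python3 - <<'E'
from h import *
q=down(np.pi+JY); g=J0-8*ux(JY)
bot.move_gripper(76,60)
bot.move_to([*g,200],q)
bot.servo_line([*g,120],speed=150)
print(bot.servo_line([*g,46],speed=70,until_force=6), bot.read_state()["ee_pos"])
bot.move_gripper(20,60)
s=bot.read_state();print(s["grip_width"],s["grip_force"],s["ee_pos"],s["ft_force"])
if 38<s["grip_width"]<50:
    bot.servo_line([*g,90],speed=60)
    s=bot.read_state();print(s["grip_width"],s["ft_force"],s["moment"],s["clock"])
    q2=down(np.pi+CY); t=PAD-(65+8+110)*ux(CY)
    bot.servo_line([*t,90],q2,speed=120)
    c,P,T,f=snap("wrist");cv2.imwrite("pics/w3.png",c["image"]);np.save("w3.npy",P)
    print(bot.read_state()["clock"])
E
```

```text
False [ 518.08414011 -270.15452577   46.47610311]
43.24823198388658 64.02667164802551 [ 518.07675199 -270.30547007   46.51331933] [-0.74265024 -0.95896521  4.56505443]
42.869754300649305 [-0.50360346  0.02612243 -9.39061669] [-0.01186945  0.09998063 -0.01559019] 8.65
10.6083
```

View pics/w3.png

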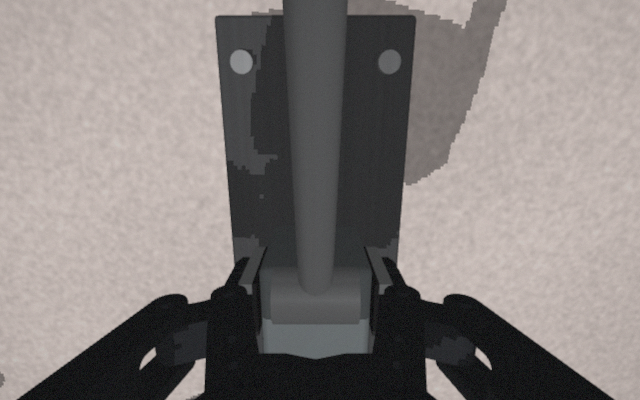

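The jack is held square between the pads; the plate's rear edge is at row 16, columns 216–415. I'll check its pose in the grip.

```bash
python3 - <<'E'
from h import *
A=np.load("w3.npy");s=bot.read_state();e=np.array(s["ee_pos"]);print(e)
for u,v in [(225,40),(405,40),(240,230),(390,230)]: print(A[v,u].round(1))
S=A[17:250,205:425].reshape(-1,3);S=S[abs(S[:,2]-55.5)<5]
print(cv2.minAreaRect(S[:,:2].astype(np.float32)),np.nanmax(-(S[:,:2]-e[:2])@ux(CY)), "lat",[((S[:,:2]-e[:2])@[-np.sin(CY),np.cos(CY)]).min(),((S[:,:2]-e[:2])@[-np.sin(CY),np.cos(CY)]).max()])
c,P,T,f=snap("top")
S=P[140:240,300:380].reshape(-1,3);S=S[abs(S[:,2]-129)<6];d=(S[:,:2]-e[:2]);al=d@ux(CY);la=d@[-np.sin(CY),np.cos(CY)]
m=(al>40)&(al<110)&(abs(la)<40);print("saddle",m.sum(),al[m].min(),al[m].max(),la[m].min(),la[m].max(),S[m].mean(0))
S=P[140:175,325:360].reshape(-1,3);S=S[(S[:,2]>115.5)&(S[:,2]<121)&(S[:,0]<720)];print("boss",S.mean(0),S.min(0),S.max(0))
E
```

```text
[505.1958502  -59.33732028  89.96894598]
[ 406.9 -108.2   54.6]
[400.4 -27.9  55.5]
[497.5 -99.8  55.2]
[490.7 -21.   55.7]
((449.98797607421875, -63.869319915771484), (112.32686614990234, 90.43264770507812), 4.724666595458984) 111.63579603242361 lat [np.float64(-45.009745405828355), np.float64(45.61690536435294)]
saddle 64 70.85735487091043 92.06093461217513 -18.673792962935238 19.12420857235819 [586.99770912 -53.29269346 126.41978228]
boss [686.8466318  -41.79230177 117.83073301] [669.91092031 -53.84180489 115.53162359] [716.80168347 -28.57236212 120.980669  ]
```

```bash
python3 - <<'E'
from h import *
q2=down(np.pi+CY); off=65+8.2
t=PAD-(off+110)*ux(CY); p=PAD-off*ux(CY)
bot.servo_line([*t,50],speed=60)
print(bot.servo_line([*p,50],speed=60,until_force=8),bot.read_state()["ft_force"])
print(bot.servo_line([*p,43],speed=12,until_force=4))
s=bot.read_state();print(s["ee_pos"],s["ft_force"],s["moment"])
z=s["ee_pos"][2]
bot.move_gripper(72)
e=s["ee_pos"]
bot.servo_line([e[0],e[1],130],speed=80)
b=PAD-180*ux(CY)
bot.servo_line([*b,290],speed=200)
c,P,T,f=snap("wrist");cv2.imwrite("pics/w4.png",c["image"]);np.save("w4.npy",P)
c,P,T,f=snap("scene");cv2.imwrite("pics/s4.png",cv2.resize(c["image"][150:330,170:410],None,fx=3,fy=3))
print(bot.read_state()["clock"])
E
```

```text
False [-0.2140321  -0.16077438 -8.91717678]
True
[614.6121553  -49.49340025  46.50666996] [-1.31621031  0.65273891  6.4324179 ] [-0.09582587  0.08237002 -0.02959339]
16.675
```

View pics/w4.png

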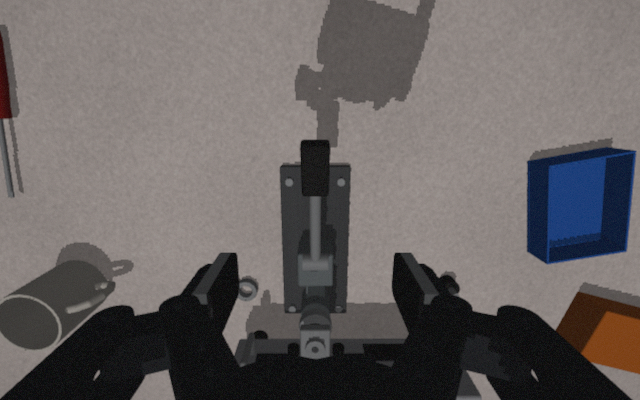

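The jack stands in line with the bracket: boss at (315,347), saddle edge at (315,318), rubber grip at (315,168). Now I'll measure the seating.

```bash
python3 - <<'E'
from h import *
A=np.load("w4.npy")
def cen(P,lo,hi,u0,u1,v0,v1,n):
    S=P[v0:v1,u0:u1].reshape(-1,3);S=S[(S[:,2]>lo)&(S[:,2]<hi)]
    r=cv2.minAreaRect(S[:,:2].astype(np.float32));print(n,len(S),np.round(r[0],1),np.round(r[1],1),round(r[2],2));return r[0]
cen(A,115.5,123,295,335,330,362,"boss")
b=cen(A,58,66,295,338,245,285,"block")
p=cen(A,8,16,270,360,155,314,"plate")
g=cen(A,100,150,295,335,135,205,"grip")
for o,x in ((b,65),(p,65+12.5),): print(np.array(o)+x*ux(CY)-PAD)
E
```

```text
boss 280 [687.8 -43.3] [22.1 19.9] 4.7
block 676 [619.8 -48.4] [43.  43.2] 4.77
plate 5998 [610.3 -49.5] [215.5  90.1] 4.9
grip 1699 [493.8 -59.7] [65.4 26. ] 5.03
[-2.94554415  0.36568106]
[0.04146245 0.31575643]
```

```bash
cat >> h.py <<'E'
ORG=PAD-64.7*ux(CY)+np.array([0,.3])
def hp(th,dz=0):
    a=.4-th; x=-15-135*np.cos(a)+8*np.sin(a); z=68+135*np.sin(a)+8*np.cos(a)
    p=ORG+x*ux(CY); return [p[0],p[1],z+bot.tip_reach+dz]
def press():
    for th in (.1,.2,.3,.4,.5):
        bot.servo_line(hp(th),speed=40); print(th,bot.read_state()["ft_force"].__array__().round(1) if hasattr(bot.read_state()["ft_force"],"__array__") else bot.read_state()["ft_force"])
    hit=bot.servo_line(hp(.55,-4),speed=15,until_force=10)
    s=bot.read_state();print("bottom",hit,np.round(s["ee_pos"],1),np.array(hp(.55)).round(1),np.round(s["ft_force"],1),s["clock"])
E
python3 - <<'E'
from h import *
q=down(np.pi+CY)
bot.move_gripper(0,60); print(bot.tip_reach,bot.read_state()["grip_width"])
bot.move_to(hp(0,40),q); print(np.round(bot.read_state()["ft_force"],1))
print(bot.servo_line(hp(0,-1),speed=40,until_force=3),bot.read_state()["ee_pos"])
press()
c,P,T,f=snap("scene");cv2.imwrite("pics/s5.png",cv2.resize(c["image"][140:330,170:410],None,fx=3,fy=3));np.save("s5.npy",P)
c,P,T,f=snap("wrist");cv2.imwrite("pics/w5.png",c["image"]);np.save("w5.npy",P)
E
```

```text
19.0 -0.05568021950200593
[0.8 0.1 0.4]
False [487.47439858 -60.1522125  146.22295893]
0.1 [-0.3  0.7  2.2]
0.2 [1.1 1.5 5.7]
0.3 [1.6 0.5 6.4]
0.4 [1.4 0.7 6.5]
0.5 [0.8 1.  8.7]
bottom True [474.5 -61.4  75. ] [473.9 -61.3  74.7] [-6.2  0.8 17.2] 22.0
```

View pics/s5.png

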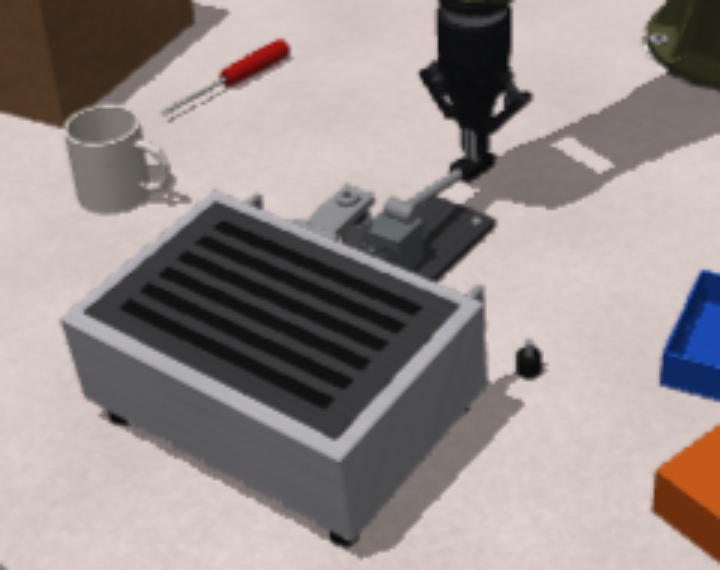

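The case front is raised, with the fingertips on the handle at (470,165) and the left front foot off the bench. I'll quantify it, release, and check the settled state.

```bash
cat > chk.py <<'E'
from h import *
P0=np.load("scene0.npy")
def corners(P):
    S=P.reshape(-1,3);out=[]
    m=(S[:,2]>118)&(S[:,2]<150)&(S[:,0]>715)&(S[:,0]<960)&(abs(S[:,1])<170);S=S[m]
    n=np.linalg.lstsq(np.c_[S[:,0]-745,S[:,1],np.ones(len(S))],S[:,2],rcond=None)[0]
    r=cv2.minAreaRect(S[:,:2].astype(np.float32));return "slope/front z",n.round(4),np.round(r[0],1),np.round(r[1],1),round(r[2],2)
E
python3 - <<'E'
from chk import *
print(corners(P0));print(corners(np.load("s5.npy")))
for th in (.45,.3,.15,.0): bot.servo_line(hp(th),speed=45)
bot.servo_line(hp(0,25),speed=60)
print(np.round(bot.read_state()["ft_force"],1))
bot.dwell(.8)
b=PAD-200*ux(CY)
bot.servo_line([*b,290],speed=200)
c,P,T,f=snap("scene");print(corners(P))
c,A,T,f=snap("wrist");cv2.imwrite("pics/w6.png",c["image"]);np.save("w6.npy",A);print(bot.read_state()["clock"])
def cen(P,lo,hi,u0,u1,v0,v1,n):
    S=P[v0:v1,u0:u1].reshape(-1,3);S=S[(S[:,2]>lo)&(S[:,2]<hi)]
    r=cv2.minAreaRect(S[:,:2].astype(np.float32));print(n,len(S),np.round(r[0],1),np.round(r[1],1),round(r[2],2),S[:,2].mean());return r[0]
cen(A,115.5,123,295,335,310,362,"boss")
p=cen(A,8,16,270,360,120,314,"plate")
g=cen(A,100,150,295,335,105,205,"grip")
print(np.array(p)+77.5*ux(CY)-PAD)
E
```

```text
('slope/front z', array([-2.500000e-03, -1.200000e-03,  1.248904e+02]), array([845.6,  13.6]), array([203.1, 303. ]), 5.34)
('slope/front z', array([-6.500000e-02, -7.500000e-03,  1.373281e+02]), array([830.7,  11.4]), array([238.6, 303.3]), 4.35)
[-0.4  0.4  0.2]
('slope/front z', array([-2.80000e-03, -1.40000e-03,  1.24865e+02]), array([838.9,  11.6]), array([204. , 303.7]), 5.0)
26.5667
boss 120 [674.9 -44.1] [11.7 14.5] 5.08 118.75610775229747
plate 3481 [562.8 -53.6] [119.9  90. ] 4.85 11.889515698195149
grip 1208 [481.5 -60.8] [41.1 25.8] 5.75 129.21844322084584
[-47.51438471  -3.75555552]
```

View pics/w6.png

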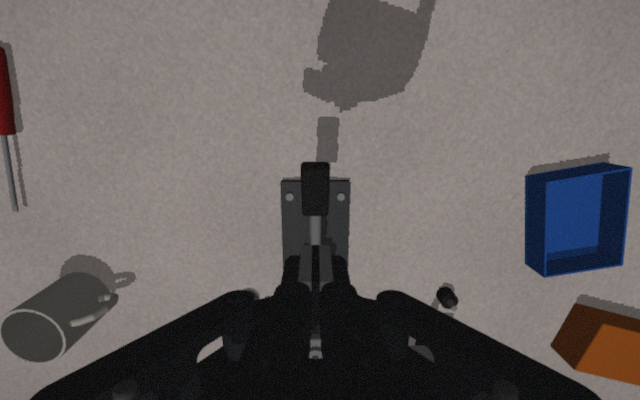

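The fit suggests the case may have crept a few mm toward the robot, so I'll take a clean look from the earlier vantage.

```bash
python3 - <<'E'
from chk import *
bot.move_gripper(72)
b=PAD-180*ux(CY)
bot.servo_line([*b,290],speed=200)
c,A,T,f=snap("wrist");np.save("w7.npy",A);print(bot.read_state()["clock"])
def cen(P,lo,hi,u0,u1,v0,v1,n):
    S=P[v0:v1,u0:u1].reshape(-1,3);S=S[(S[:,2]>lo)&(S[:,2]<hi)]
    r=cv2.minAreaRect(S[:,:2].astype(np.float32));print(n,len(S),np.round(r[0],1),np.round(r[1],1),round(r[2],2),S[:,2].mean().round(1));return r[0]
for A in (np.load("w4.npy"),A):
    cen(A,115.5,123,295,335,325,362,"boss")
    p=cen(A,8,16,270,360,150,318,"plate")
    g=cen(A,100,150,295,335,120,208,"grip")
    print(np.array(p)+77.5*ux(CY))
P1=snap("scene")[1];P2=snap("top")[1]
print(corners(P0),corners(P1));print(corners(np.load("top0.npy")),corners(P2))
E
```

```text
27.55
boss 280 [687.8 -43.3] [22.1 19.9] 4.7 118.8
plate 5998 [610.3 -49.5] [215.5  90.1] 4.9 11.9
grip 1735 [495.7 -59.5] [69.3 26. ] 5.03 125.6
[687.54146245 -42.88424357]
boss 288 [680.1 -43.7] [21.  21.4] 78.12 118.8
plate 5946 [610.6 -49.4] [214.8  90. ] 4.88 11.9
grip 1751 [496.5 -59.4] [70.2 26. ] 4.97 125.4
[687.78297857 -42.78394373]
('slope/front z', array([-2.500000e-03, -1.200000e-03,  1.248904e+02]), array([845.6,  13.6]), array([203.1, 303. ]), 5.34) ('slope/front z', array([-3.100000e-03, -1.000000e-03,  1.249197e+02]), array([837.7,  11.8]), array([205.3, 303.3]), 4.91)
('slope/front z', array([1.800000e-03, 1.000000e-03, 1.250404e+02]), array([837.2,  11.6]), array([212.9, 300.2]), 4.85) ('slope/front z', array([1.900000e-03, 3.000000e-04, 1.250097e+02]), array([829.5,  10.1]), array([214.8, 300. ]), 4.79)
```

The case walked 7.6 mm toward the robot during the trial (tilt friction) and the jack stayed put. I'll re-centre the jack under the pad's new position before the second press.

```bash
python3 - <<'E'
from chk import *
g=ORG-12*ux(CY); q=down(np.pi+CY); NP=np.array([679.9,-43.6])
d=NP-np.array([687.6,-43.0])
bot.move_gripper(74,60)
bot.servo_line([*g,120],speed=150)
print(bot.servo_line([*g,48],speed=70,until_force=6))
bot.move_gripper(20,60)
s=bot.read_state();print(s["grip_width"],np.round(s["ee_pos"],1),np.round(s["ft_force"],1))
bot.servo_line([*g,50.5],speed=20)
bot.servo_line([*(g+d),50.5],speed=20)
print(bot.servo_line([*(g+d),44],speed=12,until_force=4),np.round(bot.read_state()["ee_pos"],1))
bot.move_gripper(72)
bot.servo_line([*(g+d),130],speed=80)
bot.servo_line([*(PAD-180*ux(CY)),290],speed=200)
c,A,T,f=snap("wrist");np.save("w8.npy",A);cv2.imwrite("pics/w8.png",c["image"])
def cen(P,lo,hi,u0,u1,v0,v1,n):
    S=P[v0:v1,u0:u1].reshape(-1,3);S=S[(S[:,2]>lo)&(S[:,2]<hi)]
    r=cv2.minAreaRect(S[:,:2].astype(np.float32));print(n,len(S),np.round(r[0],1),np.round(r[1],1),round(r[2],2),S[:,2].mean().round(1));return r[0]
cen(A,115.5,123,295,335,325,362,"boss")
p=cen(A,8,16,270,360,140,318,"plate")
print(np.array(p)+77.5*ux(CY),bot.read_state()["clock"])
E
```

```text
False
42.92575308138894 [611.4 -49.7  48.6] [-0.8 -1.6  6.1]
True [603.5 -50.1  48.5]
boss 284 [680.2 -43.8] [20.8 20.8] 49.62 118.8
plate 6127 [602.8 -49.8] [214.9  90.2] 4.93 11.9
[680.05897954 -43.09607371] 34.75
```

```bash
sed -i 's/^ORG=.*/ORG=np.array([680.05,-43.1])-65*ux(CY)/' h.py; python3 - <<'E'
from chk import *
bot.move_gripper(0,60)
bot.move_to(hp(0,40),down(np.pi+CY))
bot.servo_line(hp(0,-1),speed=40,until_force=3)
press()
bot.dwell(.5)
c,P,T,f=snap("scene");cv2.imwrite("pics/s9.png",cv2.resize(c["image"][140:330,170:410],None,fx=3,fy=3))
print(corners(P),np.round(bot.read_state()["ft_force"],1),bot.read_state()["clock"])
for n,Q in(("s5",np.load("s5.npy")),("now",P)):
    S=Q.reshape(-1,3);a=S[(S[:,2]>108)&(S[:,2]<150)&(S[:,0]>655)&(S[:,0]<720)&(abs(S[:,1]+43)<11)];print(n,len(a),a.max(0).round(1),a.mean(0).round(1))
E
```

```text
0.1 [-1.1 -0.1  3.5]
0.2 [2.3 0.6 4.7]
0.3 [2.  0.6 6.9]
0.4 [1.9 2.1 7.3]
0.5 [0.3 0.4 8.9]
bottom True [466.7 -61.6  75. ] [466.2 -61.5  74.7] [-6.6  1.6 17.6] 40.0833
('slope/front z', array([-6.69000e-02, -7.50000e-03,  1.37098e+02]), array([826. ,  10.9]), array([233.2, 304. ]), 3.76) [-5.1  1.7 16.5] 40.6333
s5 87 [719.7 -32.  138.7] [698.3 -40.9 130.1]
now 102 [719.9 -32.  137.9] [693.6 -42.  129.6]
```

View pics/s9.png

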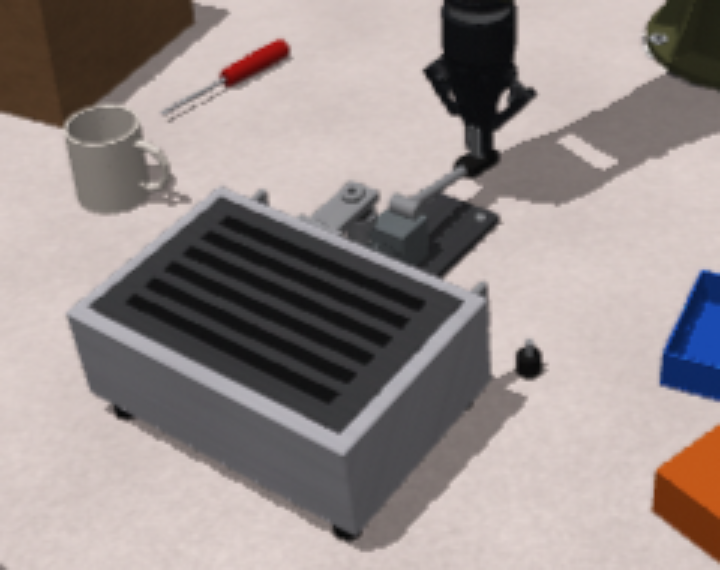

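The case is up on the jack again, front raised about 12 mm, with the fingertips holding the handle at the stop at (475,163) and the bystanders untouched.

```bash
python3 -c "
from rig import bot
print(bot.finish_job())"
```

```text
the job is handed in; nothing more can be done
None
```

I handed the job in with the case up on the jack (front about 12 mm clear) and the fingers holding the handle at the bottom stop. In the trial lift the case slid about 7.6 mm toward the robot, so I re-centred the jack under the pad before the second press; I didn't check whether the second press moved it further.

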